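# Pull the clipped-in liner out of the cutlery pot

## Robot

A 7-joint arm with a two-finger parallel gripper is mounted at the origin on a cart in front of the work surface, level with it; the furniture and walls round the work are solid. World frame = base frame: x ahead of the robot, y to its left, z up, the work surface at z = 0. Lengths are in m, angles in rad, forces in N, time in s.
With the tool pointing down it reaches from about 0.425 to 0.925 m from the base axis. Payload 6.8 kg.
Tool frame: the origin (TCP) lies midway between the tips of the shut fingers; the grasp point (between the pads) lies 19 mm behind it (ctrl.grip_depth is the distance from the TCP to the grasp point, in m); z points along the fingers, y is the line along which they close (so a half turn about z gives the same grasp; the last joint's range is limited). The gripper opens to 88 mm and grips with 3 to 60 N. Pads are 20 mm wide; open, the fingers measure 115 mm over their backs; the gripper's body (75 mm by 178 mm) begins 61 mm behind the grasp point.
Start: joints at [1.22, 0.477, 0.022, 1.555, -0.011, 1.109, -0.083], TCP at [0.162, -0.655, 0.223] pointing down, gripper open.
Joint ranges: [-2.96, 2.96], [-0.34, 2.1], [-1.41, 1.46], [0.24, 2.44], [-1.37, 4.51], [0.17, 1.92], [-2.96, 2.96]. Speed limits (rad/s): [2.39, 2.39, 3.14, 3.14, 3.14, 3.14, 3.14].

## Interface

Orientations are given as a 3x3 rotation matrix whose columns are the frame's x, y, z axes.
In Python, from station import ctrl, imaging, ticket gives the robot as it stands.
- The arm moves only by the tool step_arm, never from a script. Its argument "moves" is a list of rows, each an object of numbers: "tx", "ty", "tz": the shift along the world's x, y, z in m; "ax", "ay", "az": the turn, a rotation vector about the world's x, y, z in degrees; "hand": the closure in counts, from 0 (fully open) to 255 (shut). A call has 1 to 8 rows; each row shifts and turns the commanded pose from where the row before left it; what a row does not reach is not made up. A row lasts 1/12 s, in which the tool goes at most 41.7 mm and 7.16 degrees, less where a joint would pass 70% of its speed; a pose out of reach is approached as far as the arm can. A call with a gripper value outside its range is refused whole. The fingers move at their own pace and stop on an object; the grip force is fixed at half the most. Time passes only in rows, so rows that do not move let the fingers close. It gives the time, the measured TCP pose, the force, the opening and the grip force at its end, in the units of the state.
- ctrl.get_obs(): the state, without advancing time (a new reading comes with each control period).
- imaging.grab_frame(name): name is "side" or "top"; returns the picture (420x560x3 uint8, blue, green, red); there is no depth.
- imaging.calibration(name): a dict with "vertical_fov" (degrees; the focal length in pixels is half the picture's height over the tangent of half this angle, whatever the lens; pixels are square), "cx", "cy" (the principal point, pixels), "view" (4x4, takes a point from world to camera coordinates). Camera axes: x right, y down, z forward; pixel columns grow to the right and rows downward; lengths in m; the calibration is good to about 2 mm. A picture is of the moment at which its call begins. calibration takes no time and is no camera call.
- ticket.finish_job(): hands the job in; it is judged then, once.
The state is a dict: "time": time; "joint_positions": joint angles; "qd": joint speeds; "effort": joint torques, N m; "ee_pos": TCP position; "tcp_rot": TCP orientation; "contact_force": force on the tool from outside, world axes, zero at the start; "wrist_torque": the same for the moment, N m; "finger_gap": finger opening in m; "grip_force": force on a finger pad.
Only numpy, scipy, OpenCV 4.12 (cv2) and the standard library are available. Lean on these libraries where they do the work, as an engineer would, in place of code of your own. Each camera call takes 0.05 s, during which the arm holds its last target. There are 200 camera calls.

## Task

The orange liner is clipped inside the square cutlery pot with its rim below the pot's: reach down inside it with the fingers closed, only then spread them against its inner walls with the fingertips within about 15 mm of its floor, and pull it straight up past the spring clips. Begin with a light spread and, if your hold slips, go back in and spread a little harder, for its thin walls crack under much more than 40 N a finger. Stand the liner upright in the middle of the chopping board, setting it down gently, let go, and do not disturb the tomato, the bottle or the tin.

Things in the scene. Friction and masses are not known exactly. Their poses are not given: they have to be found in the camera images.
- pot_mouth (a point): Centre of the mouth of the cutlery pot, level with its rim. Fixed square dark-steel pot, outside 77 x 77 mm, 85 mm tall, wall 3 mm, on the worktop; z up, x and y along its sides. A black clip housing sticks out 12 mm from its +x and -x sides, centred 26 mm below the rim.
- liner_center (a point): Centre, half-way up, of the loose orange plastic liner: open-topped square cup, outside 64 x 64 mm, 78 mm tall, walls and floor 3 mm, so a 58 x 58 mm bore 75 mm deep with flat upright walls; x and y across its sides, z up to its mouth. 0.14 to 0.28 kg. It stands in the pot, sides parallel to the pot's, with 3.5 mm gap all round and its rim 3 mm below the pot's.
- liner_mouth (a point): Centre of the liner's mouth at rim height, 39 mm above its centre. Beads on its +x and -x outsides are caught under two spring clips in the pot: a pull of roughly 9 to 16 N besides its weight snaps it free within 6 mm of rise; then it is loose. Too weak a spread (about 10 N a finger) lets the fingers slide up and leaves it behind; 15 to 35 N usually holds.
- board_mid (a point): Centre of the top face of the wooden chopping board, fixed on the worktop, 210 (x) x 300 (y) x 21 mm; z up. The liner is to stand here. The tomato lies on it about 105 mm away towards its +y end.
- tomato: Red tomato, 74 mm across, 69 mm tall, loose on the board; origin at its underside. Leave alone.
- oil_bottle: Tall oil bottle, 62 mm across, 264 mm tall, loose; origin at its underside. Leave alone.
- tin_small: Small tin, 75 mm across, 58 mm tall, loose; origin at its underside. Leave alone.

How it is judged:
On the way, in this order (a step that is already met when the one before it is completed fails the run):
1. the fingers press outward on the liner's inner walls low down (fingertips within about 20 mm of its floor) while it is still seated in the pot (z of the grasp point in the frame of liner_mouth below -0.034 m and horizontal distance between the grasp point and liner_center below 0.025 m and contact force between the fingers and liner above 2 N and distance between liner_mouth and pot_mouth below 0.008 m), for 0.2 s.
2. the liner is lifted wholly clear of the pot, held from inside by the fingers (height (world z) of liner_center above 0.13 m and contact force between the fingers and liner above 1 N and z of the grasp point in the frame of liner_mouth below 0 m), for 0.1 s.
At the end, for the whole second after the job is handed in: The liner stands upright (within 0.1 rad), at rest and released, with its base on the board and its centre within 50 mm of the board's middle; tomato, bottle and tin have not moved more than 30 mm (horizontal distance between liner_center and board_mid below 0.05 m and z of liner_center in the frame of board_mid between 0.031 and 0.047 m and angle between liner_center's own z axis and vertical below 0.1 rad and linear speed of liner below 0.02 m/s); the robot touches nothing.
It fails at once if the liner is cracked by spreading the fingers too hard (about 55 N on each of two walls) (contact force between the fingers and liner above 110 N).
It fails at once if the liner is dropped or slammed onto the board (more than 60 N) (contact force between liner and board above 60 N).
It fails at once if the tomato is disturbed (moved over 30 mm) (distance of tomato from where it was at the start of the episode above 0.03 m).
It fails at once if the oil bottle is disturbed (moved over 30 mm) (distance of oil_bottle from where it was at the start of the episode above 0.03 m).
It fails at once if the tin is disturbed (moved over 30 mm) (distance of tin_small from where it was at the start of the episode above 0.03 m).
It also fails if it takes over 54 s, if anything falls off the work surface, if the arm or the gripper's body presses on something with over 40 N, if the wrist force passes 120 N, or if a joint passes its speed limit or range.

## Working session

There is one attempt and no reset: what is moved stays moved. The work goes in short steps, Python scripts to look and compute and a tool call to move; the robot and the scene stay as the last step left them, time stands still between calls to the robot, and variables do not carry over. Pictures are saved under pics/ and viewed, at most 10 in all, crops included, and the job is handed in when it is done.

Besides the shell and the picture viewer there is one more tool, called after "Request:" by a JSON object that holds its "fn" and its "kwargs", one argument or row to a line. step_arm: Moves the arm, as the interface text tells. Its arguments: {"type":"object","properties":{"moves":{"type":"array"}},"required":["moves"]}

```bash
mkdir -p pics
python3 - <<'E'
from station import ctrl, imaging
import cv2
for n in("side","top"):
    cv2.imwrite(f"pics/{n}0.png",imaging.grab_frame(n)); c=imaging.calibration(n); print(n,c)
print(ctrl.get_obs(),ctrl.grip_depth)
E
```

```text
side {'vertical_fov': 52.42507192591691, 'cx': 283.48031306360394, 'cy': 207.71542328595802, 'view': array([[-0.56381132, -0.82580704,  0.01263089,  0.20682688],
       [-0.65813254,  0.43998851, -0.61095963,  0.55648894],
       [ 0.49897732, -0.35277875, -0.79156098,  0.58847297],
       [ 0.        ,  0.        ,  0.        ,  1.        ]])}
top {'vertical_fov': 53.933469260640535, 'cx': 274.9053465011235, 'cy': 212.89701104055217, 'view': array([[ 0.0174229 , -0.99968417,  0.01811098, -0.1927344 ],
       [-0.9923221 , -0.01950723, -0.12213241,  0.60067758],
       [ 0.12244713, -0.01584402, -0.99234856,  1.00338531],
       [ 0.        ,  0.        ,  0.        ,  1.        ]])}
{'time': 0.1, 'joint_positions': array([ 1.2199134 ,  0.47776189,  0.02233284,  1.55630412, -0.01149833,
        1.10930121, -0.08311919]), 'qd': array([-0.00119069, -0.00118823,  0.00078557, -0.0027859 , -0.00136528,
       -0.00207461,  0.00065921]), 'effort': array([ 4.52259381e-03, -5.84086096e+01,  1.53998550e+00, -2.73315346e+01,
       -5.41864021e-02,  1.30545435e-02,  7.45137140e-05]), 'ee_pos': array([ 0.1621424 , -0.65469395,  0.22176941]), 'tcp_rot': array([[ 9.70670081e-01,  2.40414922e-01, -5.08979418e-04],
       [ 2.40415432e-01, -9.70668825e-01,  1.56588918e-03],
       [-1.17587329e-04, -1.64232828e-03, -9.99998644e-01]]), 'contact_force': array([-0.36781611,  0.33962771,  0.69157896]), 'wrist_torque': array([ 0.02254897, -0.00670546, -0.02497276]), 'grip_force': 0.0, 'finger_gap': 0.08796552012098992} 0.0187
```

View pics/side0.png

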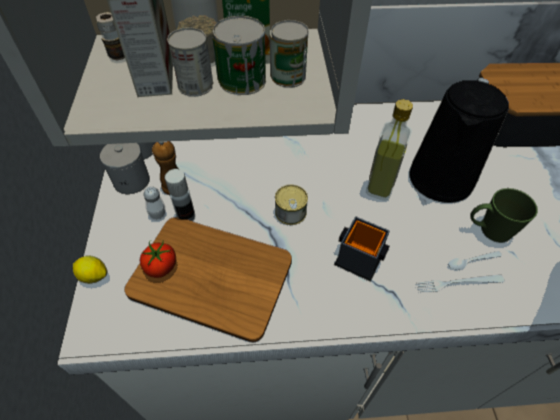

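View pics/top0.png

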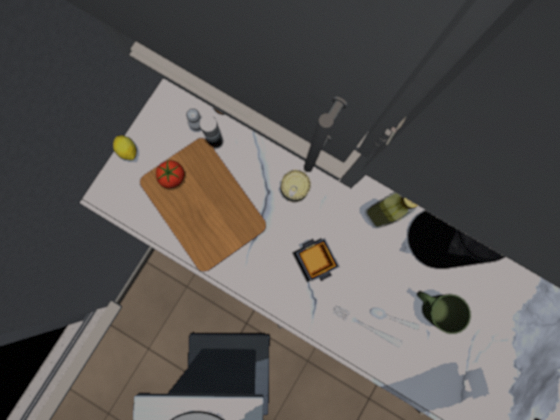

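Side view: the pot is at about (363,247), the board is centred near (210,277), the tin is at (291,203) and the bottle base is near (383,190). Top view: the orange liner mouth is at (316,259), with clip housings at (300,272) and (332,245) or thereabouts. The board corners are (204,139), (140,185), (207,271) and (265,226), and the tomato is at (170,174).

```bash
cat > h.py <<'E'
import numpy as np, cv2
from station import ctrl, imaging
def cast(n,uv,z):
    c=imaging.calibration(n); f=210/np.tan(np.radians(c["vertical_fov"])/2)
    V=c["view"]; R=V[:3,:3]; o=-R.T@V[:3,3]
    uv=np.atleast_2d(uv).astype(float)
    d=np.c_[(uv[:,0]-c["cx"])/f,(uv[:,1]-c["cy"])/f,np.ones(len(uv))]@R
    return o+d*((z-o[2])/d[:,2])[:,None]
def rect(n,img,lo,hi,z,seed=None,k=0):
    m=cv2.inRange(cv2.cvtColor(img,cv2.COLOR_BGR2HSV),lo,hi)
    if k: m=cv2.morphologyEx(m,cv2.MORPH_CLOSE,np.ones((k,k),np.uint8))
    cs,_=cv2.findContours(m,cv2.RETR_EXTERNAL,cv2.CHAIN_APPROX_NONE)
    c=max((c for c in cs if seed is None or cv2.pointPolygonTest(c,seed,True)>-8),key=cv2.contourArea)
    p=(cast(n,c[:,0],z)[:,:2]*1000).astype(np.float32)
    return cv2.minAreaRect(p), cv2.contourArea(c)
E
python3 - <<'E'
from h import *
T=cv2.imread("pics/top0.png");S=cv2.imread("pics/side0.png")
for n,I,s,b in(("top",T,(316,259),(205,205)),("side",S,(366,236),(210,285))):
    h=cv2.cvtColor(I,cv2.COLOR_BGR2HSV); print(n,h[s[1],s[0]],h[b[1],b[0]])
    print("liner",rect(n,I,(5,180,60),(20,255,255),.082,s,3))
    print("board",rect(n,I,(5,80,40),(20,255,255),.021,b,5))
print("boardcorners top",cast("top",[(204,139),(140,185),(207,271),(265,226)],.021).round(3).tolist())
print("boardcorners side",cast("side",[(177,220),(127,278),(248,331),(291,267)],.021).round(3).tolist())
print("tomato",cast("top",(170,174),.04).round(3),cast("side",(158,260),.04).round(3))
print("tin",cast("top",(295,183),.058).round(3),"bottle",cast("side",(382,190),0.005).round(3))
print("housings",cast("top",[(300,272),(332,245)],.06).round(3))
cv2.imwrite("pics/c.png",np.hstack([cv2.resize(T[225:295,280:350],(400,400)),cv2.resize(S[205:285,325:405],(400,400))]))
E
```

```text
top [ 19 173 168] [ 15 149 139]
liner (((489.400634765625, -283.985595703125), (65.40912628173828, 65.48957061767578), 28.282405853271484), 695.5)
board (((628.462890625, 4.0425567626953125), (297.21600341796875, 209.13931274414062), 36.213722229003906), 9027.0)
side [ 12 255  67] [ 16 176 132]
liner (((489.2626037597656, -283.55780029296875), (67.35846710205078, 66.19619750976562), 27.870986938476562), 837.0)
board (((630.3639526367188, 8.355148315429688), (307.7455749511719, 212.87025451660156), 36.14851760864258), 12905.5)
boardcorners top [[0.797, 0.007, 0.021], [0.672, 0.167, 0.021], [0.456, -0.014, 0.021], [0.572, -0.157, 0.021]]
boardcorners side [[0.787, 0.005, 0.021], [0.71, 0.153, 0.021], [0.476, 0.007, 0.021], [0.544, -0.14, 0.021]]
tomato [[0.698 0.087 0.04 ]] [[0.702 0.085 0.04 ]]
tin [[ 0.678 -0.23   0.058]] bottle [[ 0.603 -0.454  0.005]]
housings [[ 0.458 -0.245  0.06 ]
 [ 0.525 -0.323  0.06 ]]
```

View pics/c.png

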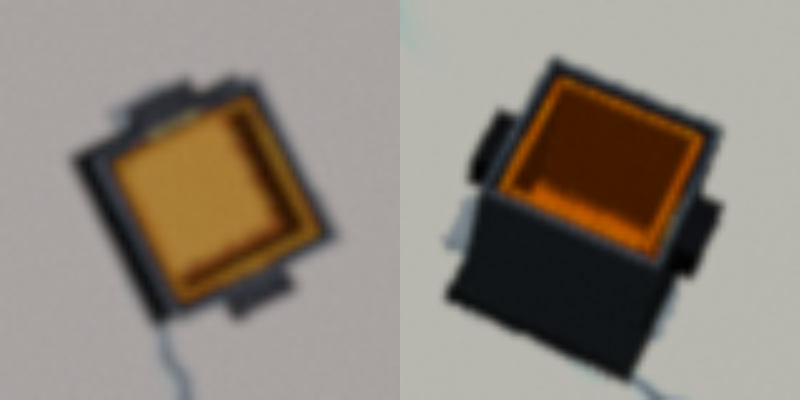

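The two views agree: the liner mouth is at (0.489, −0.284) with yaw 28°, and the board middle is at (0.629, 0.006). The crop shows the clip housings on the upper-left and lower-right sides, so I'll spread along liner y, which is the tool turned +14°.

Request:
{"fn": "step_arm", "kwargs": {
  "moves": [
    {"tx": 0.0234,"ty": 0.0265,"az": 2,"hand": 255},
    {"tx": 0.0234,"ty": 0.0265,"az": 2,"hand": 255},
    {"tx": 0.0234,"ty": 0.0265,"az": 2,"hand": 255},
    {"tx": 0.0234,"ty": 0.0265,"az": 2,"hand": 255},
    {"tx": 0.0234,"ty": 0.0265,"az": 2,"hand": 255},
    {"tx": 0.0234,"ty": 0.0265,"az": 2,"hand": 255},
    {"tx": 0.0234,"ty": 0.0265,"az": 2,"hand": 255},
    {"tx": 0.0234,"ty": 0.0265,"hand": 255}
  ]
}}

```text
invalid input at $.moves[0]: expected keys tx, ty, tz, ax, ay, az, hand
```

Request:
{"fn": "step_arm", "kwargs": {
  "moves": [
    {"tx": 0.0234,"ty": 0.0265,"hand": 255},
    {"tx": 0.0234,"ty": 0.0265,"hand": 255},
    {"tx": 0.0234,"ty": 0.0265,"hand": 255},
    {"tx": 0.0234,"ty": 0.0265,"hand": 255},
    {"tx": 0.0234,"ty": 0.0265,"hand": 255},
    {"tx": 0.0234,"ty": 0.0265,"hand": 255},
    {"hand": 255},
    {"hand": 255}
  ]
}}

```text
invalid input at $.moves[0]: expected keys tx, ty, tz, ax, ay, az, hand
```

Request:
{"fn": "step_arm", "kwargs": {
  "moves": [
    {"tx": 0.0234,"ty": 0.0265,"tz": 0,"ax": 0,"ay": 0,"az": 2,"hand": 255},
    {"tx": 0.0234,"ty": 0.0265,"tz": 0,"ax": 0,"ay": 0,"az": 2,"hand": 255},
    {"tx": 0.0234,"ty": 0.0265,"tz": 0,"ax": 0,"ay": 0,"az": 2,"hand": 255},
    {"tx": 0.0234,"ty": 0.0265,"tz": 0,"ax": 0,"ay": 0,"az": 2,"hand": 255},
    {"tx": 0.0234,"ty": 0.0265,"tz": 0,"ax": 0,"ay": 0,"az": 2,"hand": 255},
    {"tx": 0.0234,"ty": 0.0265,"tz": 0,"ax": 0,"ay": 0,"az": 2,"hand": 255},
    {"tx": 0.0234,"ty": 0.0265,"tz": 0,"ax": 0,"ay": 0,"az": 2,"hand": 255},
    {"tx": 0.0234,"ty": 0.0265,"tz": 0,"ax": 0,"ay": 0,"az": 0,"hand": 255}
  ]
}}

```text
time: 0.77
ee_pos: [0.3501, -0.4416, 0.2224]
tcp_rot: [[0.883, 0.47, -0.0], [0.47, -0.883, 0.0], [-0.0, -0.001, -1.0]]
contact_force: [0.6, 0.1, 0.4]
finger_gap: 0.038
grip_force: 0.0
```

Request:
{"fn": "step_arm", "kwargs": {
  "moves": [
    {"tx": 0.0234,"ty": 0.0265,"tz": 0,"ax": 0,"ay": 0,"az": 0,"hand": 255},
    {"tx": 0.0234,"ty": 0.0265,"tz": 0,"ax": 0,"ay": 0,"az": 0,"hand": 255},
    {"tx": 0.0234,"ty": 0.0265,"tz": 0,"ax": 0,"ay": 0,"az": 0,"hand": 255},
    {"tx": 0.0234,"ty": 0.0265,"tz": 0,"ax": 0,"ay": 0,"az": 0,"hand": 255},
    {"tx": 0.0234,"ty": 0.0265,"tz": 0,"ax": 0,"ay": 0,"az": 0,"hand": 255},
    {"tx": 0.0234,"ty": 0.0265,"tz": 0,"ax": 0,"ay": 0,"az": 0,"hand": 255},
    {"tx": 0,"ty": 0,"tz": 0,"ax": 0,"ay": 0,"az": 0,"hand": 255},
    {"tx": 0,"ty": 0,"tz": 0,"ax": 0,"ay": 0,"az": 0,"hand": 255}
  ]
}}

```text
time: 1.43
ee_pos: [0.4911, -0.2819, 0.2223]
tcp_rot: [[0.881, 0.472, -0.0], [0.472, -0.881, 0.001], [0.0, -0.001, -1.0]]
contact_force: [0.5, -1.1, -0.3]
finger_gap: 0.0002
grip_force: 0.0
```

Request:
{"fn": "step_arm", "kwargs": {
  "moves": [
    {"tx": -0.002,"ty": -0.002,"tz": -0.03,"ax": 0,"ay": 0,"az": 0,"hand": 255},
    {"tx": 0,"ty": 0,"tz": -0.03,"ax": 0,"ay": 0,"az": 0,"hand": 255},
    {"tx": 0,"ty": 0,"tz": -0.03,"ax": 0,"ay": 0,"az": 0,"hand": 255},
    {"tx": 0,"ty": 0,"tz": -0.03,"ax": 0,"ay": 0,"az": 0,"hand": 255},
    {"tx": 0,"ty": 0,"tz": 0,"ax": 0,"ay": 0,"az": 0,"hand": 255},
    {"tx": 0,"ty": 0,"tz": 0,"ax": 0,"ay": 0,"az": 0,"hand": 255}
  ]
}}

```text
time: 1.93
ee_pos: [0.4859, -0.287, 0.1017]
tcp_rot: [[0.885, 0.466, -0.004], [0.466, -0.885, 0.001], [-0.003, -0.003, -1.0]]
contact_force: [1.2, 0.3, 1.2]
finger_gap: 0.0007
grip_force: 0.0
```

Run:
```python
from h import *
S=imaging.grab_frame("side");T=imaging.grab_frame("top")
cv2.imwrite("pics/d.png",np.hstack([cv2.resize(T[215:305,270:360],(400,400)),cv2.resize(S[175:295,305:425],(400,400))]))
print(ctrl.get_obs()["ee_pos"])
```

```text
[ 0.48841076 -0.28748234  0.10427904]
```

View pics/d.png

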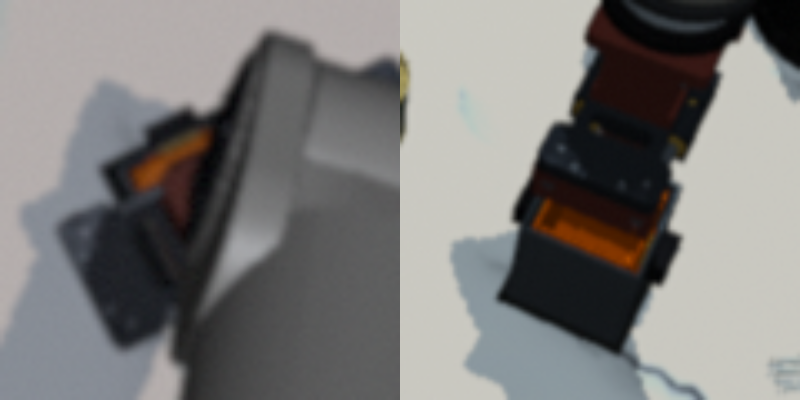

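The crops show the closed brown fingers over the orange mouth: left at roughly (185,190), right at (600,205). They are inside its outline, so I'm going down in steps.

Request:
{"fn": "step_arm", "kwargs": {
  "moves": [
    {"tx": 0,"ty": 0.002,"tz": 0,"ax": 0,"ay": 0,"az": 0,"hand": 255},
    {"tx": 0,"ty": 0,"tz": -0.015,"ax": 0,"ay": 0,"az": 0,"hand": 255},
    {"tx": 0,"ty": 0,"tz": -0.015,"ax": 0,"ay": 0,"az": 0,"hand": 255},
    {"tx": 0,"ty": 0,"tz": 0,"ax": 0,"ay": 0,"az": 0,"hand": 255},
    {"tx": 0,"ty": 0,"tz": 0,"ax": 0,"ay": 0,"az": 0,"hand": 255},
    {"tx": 0,"ty": 0,"tz": 0,"ax": 0,"ay": 0,"az": 0,"hand": 255}
  ]
}}

```text
time: 2.53
ee_pos: [0.4888, -0.2846, 0.0741]
tcp_rot: [[0.884, 0.468, 0.002], [0.468, -0.884, -0.001], [0.001, 0.002, -1.0]]
contact_force: [0.3, 0.2, -0.6]
finger_gap: 0.0004
grip_force: 0.0
```

Centred with no contact. Down to TCP z ≈ 0.018.

Request:
{"fn": "step_arm", "kwargs": {
  "moves": [
    {"tx": 0,"ty": 0,"tz": -0.015,"ax": 0,"ay": 0,"az": 0,"hand": 255},
    {"tx": 0,"ty": 0,"tz": -0.015,"ax": 0,"ay": 0,"az": 0,"hand": 255},
    {"tx": 0,"ty": 0,"tz": -0.015,"ax": 0,"ay": 0,"az": 0,"hand": 255},
    {"tx": 0,"ty": 0,"tz": -0.01,"ax": 0,"ay": 0,"az": 0,"hand": 255},
    {"tx": 0,"ty": 0,"tz": 0,"ax": 0,"ay": 0,"az": 0,"hand": 255},
    {"tx": 0,"ty": 0,"tz": 0,"ax": 0,"ay": 0,"az": 0,"hand": 255},
    {"tx": 0,"ty": 0,"tz": 0,"ax": 0,"ay": 0,"az": 0,"hand": 255}
  ]
}}

```text
time: 3.12
ee_pos: [0.4886, -0.2846, 0.0187]
tcp_rot: [[0.884, 0.468, 0.001], [0.468, -0.884, -0.001], [0.001, 0.001, -1.0]]
contact_force: [-0.2, -0.9, -0.2]
finger_gap: 0.0004
grip_force: 0.0
```

Request:
{"fn": "step_arm", "kwargs": {
  "moves": [
    {"tx": 0,"ty": 0,"tz": 0,"ax": 0,"ay": 0,"az": 0,"hand": 210},
    {"tx": 0,"ty": 0,"tz": 0,"ax": 0,"ay": 0,"az": 0,"hand": 175},
    {"tx": 0,"ty": 0,"tz": 0,"ax": 0,"ay": 0,"az": 0,"hand": 172},
    {"tx": 0,"ty": 0,"tz": 0,"ax": 0,"ay": 0,"az": 0,"hand": 172},
    {"tx": 0,"ty": 0,"tz": 0,"ax": 0,"ay": 0,"az": 0,"hand": 172},
    {"tx": 0,"ty": 0,"tz": 0,"ax": 0,"ay": 0,"az": 0,"hand": 172}
  ]
}}

```text
time: 3.62
ee_pos: [0.4881, -0.2845, 0.0179]
tcp_rot: [[0.884, 0.468, 0.001], [0.468, -0.884, -0.0], [0.0, 0.001, -1.0]]
contact_force: [0.9, -0.7, 0.9]
finger_gap: 0.0288
grip_force: 0.5
```

Request:
{"fn": "step_arm", "kwargs": {
  "moves": [
    {"tx": 0,"ty": 0,"tz": 0,"ax": 0,"ay": 0,"az": 0,"hand": 164},
    {"tx": 0,"ty": 0,"tz": 0,"ax": 0,"ay": 0,"az": 0,"hand": 164},
    {"tx": 0,"ty": 0,"tz": 0,"ax": 0,"ay": 0,"az": 0,"hand": 164},
    {"tx": 0,"ty": 0,"tz": 0,"ax": 0,"ay": 0,"az": 0,"hand": 164}
  ]
}}

```text
time: 3.95
ee_pos: [0.4882, -0.2845, 0.0179]
tcp_rot: [[0.884, 0.468, 0.001], [0.468, -0.884, -0.0], [0.0, 0.001, -1.0]]
contact_force: [0.3, -1.7, 2.8]
finger_gap: 0.03
grip_force: 29.9
```

The fingers are pressing at about 30 N, which is inside the safe 15–35 N band. I'll hold briefly, then pull up slowly.

Request:
{"fn": "step_arm", "kwargs": {
  "moves": [
    {"tx": 0,"ty": 0,"tz": 0,"ax": 0,"ay": 0,"az": 0,"hand": 164},
    {"tx": 0,"ty": 0,"tz": 0,"ax": 0,"ay": 0,"az": 0,"hand": 164},
    {"tx": 0,"ty": 0,"tz": 0,"ax": 0,"ay": 0,"az": 0,"hand": 164},
    {"tx": 0,"ty": 0,"tz": 0.001,"ax": 0,"ay": 0,"az": 0,"hand": 164},
    {"tx": 0,"ty": 0,"tz": 0.001,"ax": 0,"ay": 0,"az": 0,"hand": 164},
    {"tx": 0,"ty": 0,"tz": 0.001,"ax": 0,"ay": 0,"az": 0,"hand": 164}
  ]
}}

```text
time: 4.45
ee_pos: [0.4865, -0.2834, 0.0192]
tcp_rot: [[0.884, 0.468, -0.003], [0.468, -0.884, 0.002], [-0.002, -0.003, -1.0]]
contact_force: [1.9, -1.4, -16.0]
finger_gap: 0.0301
grip_force: 28.6
```

Request:
{"fn": "step_arm", "kwargs": {
  "moves": [
    {"tx": 0,"ty": 0,"tz": 0.002,"ax": 0,"ay": 0,"az": 0,"hand": 164},
    {"tx": 0,"ty": 0,"tz": 0.002,"ax": 0,"ay": 0,"az": 0,"hand": 164},
    {"tx": 0,"ty": 0,"tz": 0.002,"ax": 0,"ay": 0,"az": 0,"hand": 164},
    {"tx": 0,"ty": 0,"tz": 0.002,"ax": 0,"ay": 0,"az": 0,"hand": 164},
    {"tx": 0,"ty": 0,"tz": 0,"ax": 0,"ay": 0,"az": 0,"hand": 164}
  ]
}}

```text
time: 4.87
ee_pos: [0.4887, -0.2848, 0.0299]
tcp_rot: [[0.884, 0.468, 0.002], [0.468, -0.884, -0.001], [0.001, 0.002, -1.0]]
contact_force: [0.3, -0.5, -1.9]
finger_gap: 0.03
grip_force: 29.6
```

The pull peaked at 16 N and is now about 1.9 N, so it snapped free and carries the liner's weight. Lifting.

Request:
{"fn": "step_arm", "kwargs": {
  "moves": [
    {"tx": 0,"ty": 0,"tz": 0.01,"ax": 0,"ay": 0,"az": 0,"hand": 164},
    {"tx": 0,"ty": 0,"tz": 0.02,"ax": 0,"ay": 0,"az": 0,"hand": 164},
    {"tx": 0,"ty": 0,"tz": 0.025,"ax": 0,"ay": 0,"az": 0,"hand": 164},
    {"tx": 0,"ty": 0,"tz": 0.025,"ax": 0,"ay": 0,"az": 0,"hand": 164},
    {"tx": 0,"ty": 0,"tz": 0.025,"ax": 0,"ay": 0,"az": 0,"hand": 164},
    {"tx": 0,"ty": 0,"tz": 0.02,"ax": 0,"ay": 0,"az": 0,"hand": 164},
    {"tx": 0,"ty": 0,"tz": 0.01,"ax": 0,"ay": 0,"az": 0,"hand": 164},
    {"tx": 0,"ty": 0,"tz": 0,"ax": 0,"ay": 0,"az": 0,"hand": 164}
  ]
}}

```text
time: 5.53
ee_pos: [0.4894, -0.285, 0.1667]
tcp_rot: [[0.884, 0.468, 0.005], [0.468, -0.884, -0.003], [0.003, 0.004, -1.0]]
contact_force: [0.2, -1.0, -3.4]
finger_gap: 0.0301
grip_force: 29.6
```

Run:
```python
from h import *
S=imaging.grab_frame("side")
cv2.imwrite("pics/e.png",cv2.resize(S[100:310,100:440],(800,494)))
o=ctrl.get_obs();print(o["ee_pos"],o["contact_force"],o["grip_force"])
```

```text
[ 0.48835514 -0.28453534  0.16474074] [ 0.21335184 -0.42911942 -2.78511759] 29.580717673525214
```

View pics/e.png

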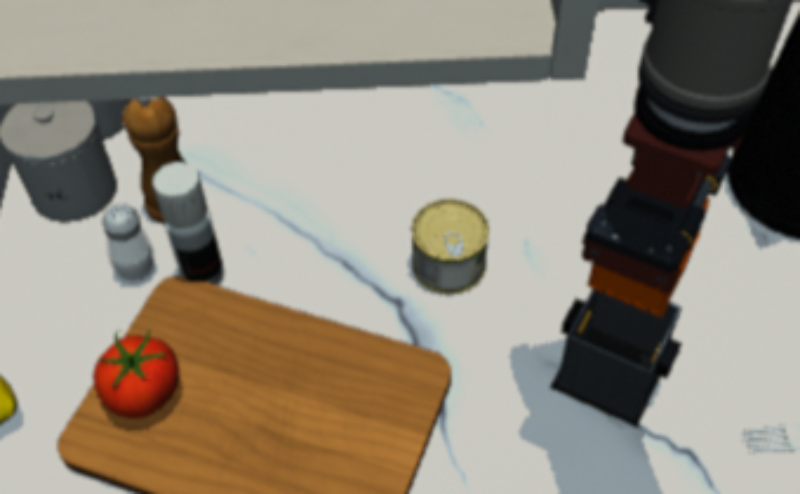

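The picture shows the liner (orange, around (635,285) in the crop) hanging from the fingers above the empty pot at (620,350). The tin, tomato and bottle are untouched. Moving it over the board now.

Request:
{"fn": "step_arm", "kwargs": {
  "moves": [
    {"tx": 0.006,"ty": 0.012,"tz": 0,"ax": 0,"ay": 0,"az": 0,"hand": 164},
    {"tx": 0.0117,"ty": 0.024,"tz": 0,"ax": 0,"ay": 0,"az": 0,"hand": 164},
    {"tx": 0.0117,"ty": 0.024,"tz": 0,"ax": 0,"ay": 0,"az": 0,"hand": 164},
    {"tx": 0.0117,"ty": 0.024,"tz": 0,"ax": 0,"ay": 0,"az": 0,"hand": 164},
    {"tx": 0.0117,"ty": 0.024,"tz": 0,"ax": 0,"ay": 0,"az": 0,"hand": 164},
    {"tx": 0.0117,"ty": 0.024,"tz": 0,"ax": 0,"ay": 0,"az": 0,"hand": 164},
    {"tx": 0.0117,"ty": 0.024,"tz": 0,"ax": 0,"ay": 0,"az": 0,"hand": 164},
    {"tx": 0.0117,"ty": 0.024,"tz": 0,"ax": 0,"ay": 0,"az": 0,"hand": 164}
  ]
}}

```text
time: 6.25
ee_pos: [0.575, -0.1029, 0.1617]
tcp_rot: [[0.884, 0.468, -0.003], [0.468, -0.884, 0.0], [-0.003, -0.002, -1.0]]
contact_force: [0.8, -0.6, -1.8]
finger_gap: 0.0298
grip_force: 29.6
```

Request:
{"fn": "step_arm", "kwargs": {
  "moves": [
    {"tx": 0.0117,"ty": 0.024,"tz": 0,"ax": 0,"ay": 0,"az": 0,"hand": 164},
    {"tx": 0.0117,"ty": 0.024,"tz": 0,"ax": 0,"ay": 0,"az": 0,"hand": 164},
    {"tx": 0.0117,"ty": 0.024,"tz": 0,"ax": 0,"ay": 0,"az": 0,"hand": 164},
    {"tx": 0.0117,"ty": 0.024,"tz": 0,"ax": 0,"ay": 0,"az": 0,"hand": 164},
    {"tx": 0.006,"ty": 0.015,"tz": 0,"ax": 0,"ay": 0,"az": 0,"hand": 164},
    {"tx": 0,"ty": 0,"tz": 0,"ax": 0,"ay": 0,"az": 0,"hand": 164},
    {"tx": 0,"ty": 0,"tz": 0,"ax": 0,"ay": 0,"az": 0,"hand": 164},
    {"tx": 0,"ty": 0,"tz": 0,"ax": 0,"ay": 0,"az": 0,"hand": 164}
  ]
}}

```text
time: 6.92
ee_pos: [0.6277, 0.0051, 0.1626]
tcp_rot: [[0.884, 0.467, -0.002], [0.467, -0.884, -0.001], [-0.002, 0.0, -1.0]]
contact_force: [-0.9, -1.0, -3.1]
finger_gap: 0.0299
grip_force: 29.6
```

Request:
{"fn": "step_arm", "kwargs": {
  "moves": [
    {"tx": 0,"ty": 0,"tz": -0.015,"ax": 0,"ay": 0,"az": 0,"hand": 164},
    {"tx": 0,"ty": 0,"tz": -0.02,"ax": 0,"ay": 0,"az": 0,"hand": 164},
    {"tx": 0,"ty": 0,"tz": -0.02,"ax": 0,"ay": 0,"az": 0,"hand": 164},
    {"tx": 0,"ty": 0,"tz": -0.02,"ax": 0,"ay": 0,"az": 0,"hand": 164},
    {"tx": 0,"ty": 0,"tz": -0.015,"ax": 0,"ay": 0,"az": 0,"hand": 164},
    {"tx": 0,"ty": 0,"tz": -0.01,"ax": 0,"ay": 0,"az": 0,"hand": 164},
    {"tx": 0,"ty": 0,"tz": 0,"ax": 0,"ay": 0,"az": 0,"hand": 164},
    {"tx": 0,"ty": 0,"tz": 0,"ax": 0,"ay": 0,"az": 0,"hand": 164}
  ]
}}

```text
time: 7.58
ee_pos: [0.6283, 0.0056, 0.0636]
tcp_rot: [[0.884, 0.467, -0.001], [0.467, -0.884, -0.001], [-0.001, 0.0, -1.0]]
contact_force: [0.2, -0.9, -2.6]
finger_gap: 0.0302
grip_force: 29.6
```

Run:
```python
from h import *
S=imaging.grab_frame("side")
cv2.imwrite("pics/f.png",cv2.resize(S[170:350,90:330],(800,600)))
o=ctrl.get_obs();print(o["ee_pos"],o["contact_force"],o["grip_force"])
```

```text
[0.62899866 0.00600704 0.06436751] [ 0.35985252  0.13391096 -1.50633088] 29.586931569501758
```

View pics/f.png

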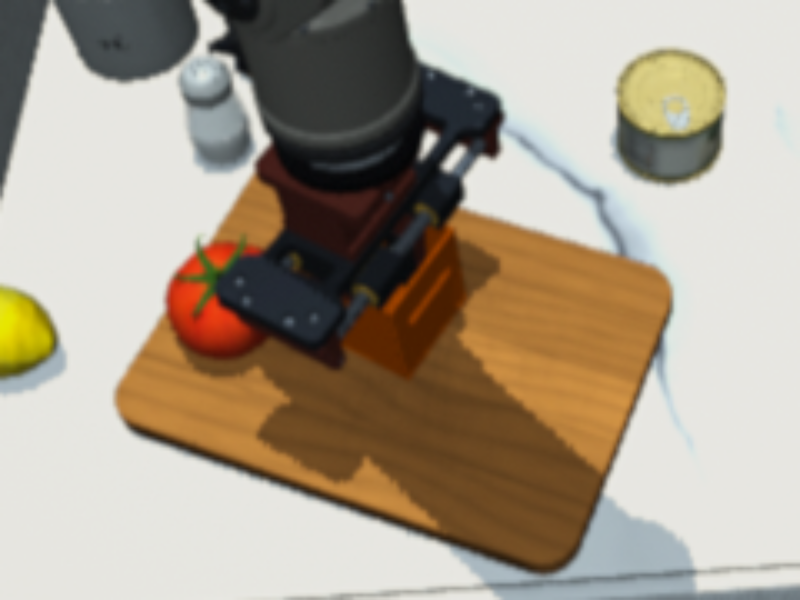

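The liner hangs upright over the middle of the board, with its bottom corner at (410,375) in the crop. The gripper plate passes in front of the tomato, clear of it. Lowering gently.

Request:
{"fn": "step_arm", "kwargs": {
  "moves": [
    {"tx": 0,"ty": 0,"tz": -0.008,"ax": 0,"ay": 0,"az": 0,"hand": 164},
    {"tx": 0,"ty": 0,"tz": -0.008,"ax": 0,"ay": 0,"az": 0,"hand": 164},
    {"tx": 0,"ty": 0,"tz": -0.004,"ax": 0,"ay": 0,"az": 0,"hand": 164},
    {"tx": 0,"ty": 0,"tz": -0.002,"ax": 0,"ay": 0,"az": 0,"hand": 164},
    {"tx": 0,"ty": 0,"tz": 0,"ax": 0,"ay": 0,"az": 0,"hand": 164},
    {"tx": 0,"ty": 0,"tz": 0,"ax": 0,"ay": 0,"az": 0,"hand": 164},
    {"tx": 0,"ty": 0,"tz": 0,"ax": 0,"ay": 0,"az": 0,"hand": 164}
  ]
}}

```text
time: 8.22
ee_pos: [0.6288, 0.0068, 0.0419]
tcp_rot: [[0.884, 0.468, 0.0], [0.468, -0.884, -0.0], [0.0, 0.0, -1.0]]
contact_force: [-0.1, 0.9, -3.0]
finger_gap: 0.0296
grip_force: 29.6
```

Request:
{"fn": "step_arm", "kwargs": {
  "moves": [
    {"tx": 0,"ty": 0,"tz": -0.001,"ax": 0,"ay": 0,"az": 0,"hand": 164},
    {"tx": 0,"ty": 0,"tz": -0.001,"ax": 0,"ay": 0,"az": 0,"hand": 164},
    {"tx": 0,"ty": 0,"tz": -0.001,"ax": 0,"ay": 0,"az": 0,"hand": 164},
    {"tx": 0,"ty": 0,"tz": -0.001,"ax": 0,"ay": 0,"az": 0,"hand": 164},
    {"tx": 0,"ty": 0,"tz": 0,"ax": 0,"ay": 0,"az": 0,"hand": 164},
    {"tx": 0,"ty": 0,"tz": 0,"ax": 0,"ay": 0,"az": 0,"hand": 164}
  ]
}}

```text
time: 8.72
ee_pos: [0.6285, 0.0068, 0.0376]
tcp_rot: [[0.884, 0.468, -0.0], [0.468, -0.884, -0.0], [-0.0, -0.0, -1.0]]
contact_force: [-0.1, 0.3, -2.2]
finger_gap: 0.0299
grip_force: 29.6
```

Request:
{"fn": "step_arm", "kwargs": {
  "moves": [
    {"tx": 0,"ty": 0,"tz": -0.001,"ax": 0,"ay": 0,"az": 0,"hand": 164},
    {"tx": 0,"ty": 0,"tz": 0,"ax": 0,"ay": 0,"az": 0,"hand": 164},
    {"tx": 0,"ty": 0,"tz": -0.001,"ax": 0,"ay": 0,"az": 0,"hand": 164},
    {"tx": 0,"ty": 0,"tz": 0,"ax": 0,"ay": 0,"az": 0,"hand": 164},
    {"tx": 0,"ty": 0,"tz": 0,"ax": 0,"ay": 0,"az": 0,"hand": 164}
  ]
}}

```text
time: 9.13
ee_pos: [0.6285, 0.0068, 0.0356]
tcp_rot: [[0.884, 0.468, -0.0], [0.468, -0.884, -0.0], [-0.0, -0.0, -1.0]]
contact_force: [0.1, 0.4, -2.9]
finger_gap: 0.0301
grip_force: 29.6
```

Request:
{"fn": "step_arm", "kwargs": {
  "moves": [
    {"tx": 0,"ty": 0,"tz": -0.001,"ax": 0,"ay": 0,"az": 0,"hand": 164},
    {"tx": 0,"ty": 0,"tz": 0,"ax": 0,"ay": 0,"az": 0,"hand": 164},
    {"tx": 0,"ty": 0,"tz": 0,"ax": 0,"ay": 0,"az": 0,"hand": 164}
  ]
}}

```text
time: 9.38
ee_pos: [0.6288, 0.0068, 0.0349]
tcp_rot: [[0.884, 0.468, 0.0], [0.468, -0.884, -0.0], [0.0, 0.0, -1.0]]
contact_force: [-0.5, -0.2, -1.4]
finger_gap: 0.0298
grip_force: 29.7
```

Touch is starting. One more millimetre.

Request:
{"fn": "step_arm", "kwargs": {
  "moves": [
    {"tx": 0,"ty": 0,"tz": -0.001,"ax": 0,"ay": 0,"az": 0,"hand": 164},
    {"tx": 0,"ty": 0,"tz": 0,"ax": 0,"ay": 0,"az": 0,"hand": 164},
    {"tx": 0,"ty": 0,"tz": 0,"ax": 0,"ay": 0,"az": 0,"hand": 164}
  ]
}}

```text
time: 9.63
ee_pos: [0.6289, 0.0067, 0.0348]
tcp_rot: [[0.884, 0.468, 0.001], [0.468, -0.884, -0.0], [0.001, 0.001, -1.0]]
contact_force: [-3.0, -1.6, 7.5]
finger_gap: 0.0301
grip_force: 30.3
```

Seated. Closing the fingers to let go, then rising.

Request:
{"fn": "step_arm", "kwargs": {
  "moves": [
    {"tx": 0,"ty": 0,"tz": 0,"ax": 0,"ay": 0,"az": 0,"hand": 172},
    {"tx": 0,"ty": 0,"tz": 0,"ax": 0,"ay": 0,"az": 0,"hand": 190},
    {"tx": 0,"ty": 0,"tz": 0,"ax": 0,"ay": 0,"az": 0,"hand": 240},
    {"tx": 0,"ty": 0,"tz": 0,"ax": 0,"ay": 0,"az": 0,"hand": 255},
    {"tx": 0,"ty": 0,"tz": 0,"ax": 0,"ay": 0,"az": 0,"hand": 255},
    {"tx": 0,"ty": 0,"tz": 0,"ax": 0,"ay": 0,"az": 0,"hand": 255}
  ]
}}

```text
time: 10.13
ee_pos: [0.6285, 0.0069, 0.0335]
tcp_rot: [[0.884, 0.468, -0.0], [0.468, -0.884, 0.0], [-0.0, -0.0, -1.0]]
contact_force: [-0.5, -0.0, 0.6]
finger_gap: 0.0011
grip_force: 0.0
```

Request:
{"fn": "step_arm", "kwargs": {
  "moves": [
    {"tx": 0,"ty": 0,"tz": 0.01,"ax": 0,"ay": 0,"az": 0,"hand": 255},
    {"tx": 0,"ty": 0,"tz": 0.02,"ax": 0,"ay": 0,"az": 0,"hand": 255},
    {"tx": 0,"ty": 0,"tz": 0.025,"ax": 0,"ay": 0,"az": 0,"hand": 255},
    {"tx": 0,"ty": 0,"tz": 0.025,"ax": 0,"ay": 0,"az": 0,"hand": 255},
    {"tx": 0,"ty": 0,"tz": 0.03,"ax": 0,"ay": 0,"az": 0,"hand": 255},
    {"tx": 0,"ty": 0,"tz": 0.03,"ax": 0,"ay": 0,"az": 0,"hand": 255},
    {"tx": 0,"ty": 0,"tz": 0.02,"ax": 0,"ay": 0,"az": 0,"hand": 255},
    {"tx": 0,"ty": 0,"tz": 0,"ax": 0,"ay": 0,"az": 0,"hand": 255}
  ]
}}

```text
time: 10.8
ee_pos: [0.6315, 0.0073, 0.1997]
tcp_rot: [[0.884, 0.468, 0.009], [0.468, -0.884, 0.001], [0.008, 0.004, -1.0]]
contact_force: [0.7, 0.4, 0.3]
finger_gap: 0.0004
grip_force: 0.0
```

Run:
```python
from h import *
S=imaging.grab_frame("side")
cv2.imwrite("pics/g.png",cv2.resize(S[140:350,90:410],(800,525)))
o=ctrl.get_obs();print(o["time"],o["ee_pos"],o["contact_force"],o["finger_gap"])
```

```text
10.85 [0.63023713 0.00701566 0.19701117] [-0.66672796 -0.11457306 -0.22473143] 0.0003376715360149129
```

View pics/g.png

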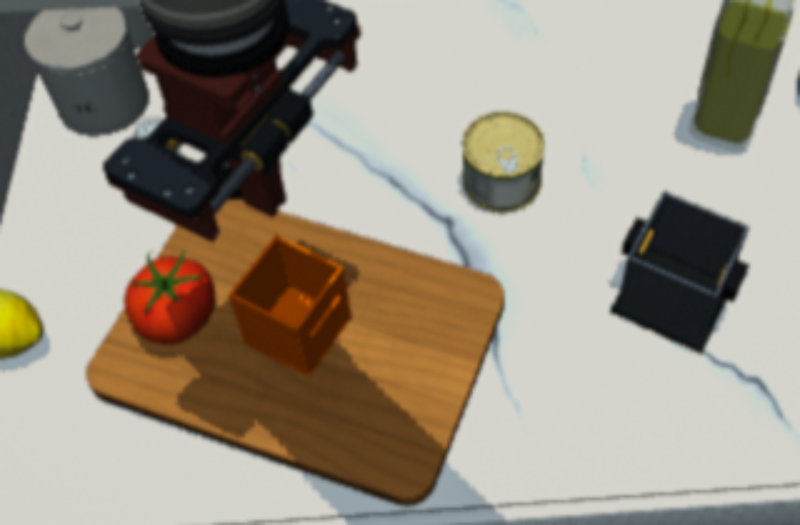

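The liner stands upright and released near the board's middle, with its mouth at about (290,285) in the crop. The tomato, tin, bottle and pot are undisturbed and the arm is clear. Handing in.

```bash
python3 -c "
from station import ticket
print(ticket.finish_job())"
```

```text
the job is handed in; nothing more can be done
None
```

I pulled the liner free with one spread of about 30 N a finger (I skipped a lighter first try), stood it upright in the middle of the board, let go and handed in at about 11 s. The last picture shows the tomato, bottle and tin in place; no verdict was returned.

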